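# Close the dryer drain channel: pump off, cover tucked under the flashing and held down

## Task

Turn the pump selector's pointer to its red mark (off). Then pick up the white cover strip (the blue rib is its grip) and put it on the drain channel with its blue-lined front edge tucked well under the copper lap, square to it and centred along it, without lifting the lap. Finish while still holding the strip with the gripper and pressing it firmly down flat on the rubber seal; do not let go, and leave the bottle, mug and jar alone.

Things in the scene. Friction and masses are not known exactly. Their poses are not given: they have to be found in the camera images.
- strip: Loose white cover strip, about 180 g: flat plate 80 (x) by 160 (y) by 5 mm thick, with an upright blue rib on top to grip: 10 mm thick (x), 60 long (y), its top 29 mm above the underside. Origin: underside, below the rib's middle. +x points to the front edge, the one to tuck in (blue line): the plate runs from x = -25 to x = +55 mm. Starts flat on the table.
- strip_edge (a point): Middle of the strip's front edge, on its top face: strip frame (55, 0, 5) mm.
- channel: Fixed aluminium drain channel, 205 (x) by 200 mm (y). Origin on the table; +x points from its open front to the lap. Flat seat 20 mm above the table, x = -60 to 73 mm, where a back stop stands. Lap: from x = 45 mm on, underside 33 mm above the table. Cover home: axes parallel to the channel's, y centred, front edge near x = 63 mm (18 mm under the lap, rib at x = 8 mm), underside on the seat.
- channel_lip (a point): Middle of the free edge of the lap, on its underside: channel frame (45, 0, 33) mm. The strip passes below this point.
- lap (a joint): Copper lap, a 3 mm sheet, 90 mm deep, with an 8 mm upturned hem along its free edge, hinged along its far edge 90 mm behind the free edge: 0 = lying level, grows (rad) as it is lifted. It is light and lifts easily.
- seal (a joint): Sinking of the sprung rubber seal, two black bars on the channel (10 mm wide, 140 mm along y, centred at channel x = -8 and 26 mm): 0 = they stand 4 mm proud of the seat, 0.004 m = pressed flush with it, which takes about 8 N in all. The strip's own weight sinks it about 1 mm.
- selector: Fixed grey selector box, 90 x 90 mm, 45 mm high, origin on the table below the dial's axis. On its top face, around the dial, a red mark lies on its +x axis; three white marks lie at +40, +80 and -40 degrees (counter-clockwise from above positive).
- dial (a joint): Angle of the dial (rad) about the vertical, counter-clockwise from above positive: 0 = pointer at the red mark (off). It clicks into place every 40 degrees (0.698 rad) and is turned by up to about 0.15 N m; it starts in the stop near 0.70 or near 1.40.
- dial_grip (a point): On the dial's axis, 76 mm above the table: the height for the TCP to grip. The dial is a black skirt (50 mm across, up to 54 mm above the table) with an upright bar on it, 12 mm thick, 44 mm long, from 54 to 80 mm above the table. The bar lies along the pointer direction (selector +x turned by the dial angle); a white line marks the pointer's half.
- softener: Bystander: blue bottle, 70 mm across, 190 mm high. Leave alone.
- mug: Bystander: white cup, 80 mm across, 90 mm high. Leave alone.
- jar: Bystander: whitish jar with a red cap, 72 mm across, 100 mm high. Leave alone.
Not all that is in view belongs to the job. What is shaped like the selector but pink or yellow is not meant. Of the things that look like the strip, the middle-sized one is meant.

How it is judged:
By the outcome, as a careful person would: the job done as asked, in the order asked, and still so for the second after the job is handed in, while the arm keeps its last pose, push and grip.
It also fails if it takes over 51 s, if anything falls off the work surface, if the arm or the gripper's body presses on something with over 40 N, if the wrist force passes 120 N, or if a joint passes its speed limit or range.

## Robot

A 6-joint arm with a two-finger parallel gripper is mounted at the origin on the work surface. World frame = base frame: x ahead of the robot, y to its left, z up, the work surface at z = 0. Lengths are in mm, angles in rad, forces in N, time in s.
With the tool pointing down it reaches from about 275 to 725 mm from the base axis. Payload 5.6 kg.
Tool frame: the origin (TCP) lies between the finger pads, 19 mm behind the fingertips; this is the grasp point; z points along the fingers, y is the line along which they close (so a half turn about z gives the same grasp; the last joint's range is limited). The gripper opens to 85 mm and grips with 20 to 120 N. Pads are 22 mm wide; open, the fingers measure 114 mm over their backs; the gripper's body (76 mm by 85 mm) begins 54 mm behind the grasp point. The pads swing forward as they close: fully open they stand 13 mm farther back than shut.
Start: joints at [1.48, 0.255, 0.108, 0, -1.424, -0.285], TCP at [201.832, 511.622, 249.983] pointing down, gripper open.
Joint ranges: [-2.95, 2.95], [-1.21, 1.97], [-1.09, 1.5], [-2.87, 1.71], [-2.94, -0.07], [-3.05, 3.05]. Speed limits (rad/s): [2.57, 2.57, 3.14, 3.14, 3.14, 3.14].

## Interface

Orientations are given as a unit quaternion [w, x, y, z].
In Python, from cell import arm, camera, camera_params, finish_job gives the robot as it stands.
- The arm moves only by the tool play_rows, never from a script. Its argument "steps" is a list of rows, each an object of numbers: "rx", "ry", "rz": the turn, a rotation vector about the tool's x, y, z in rad; "dx", "dy", "dz": the shift along the tool's x, y, z in units of 60 mm (1.0 is 60 mm); "hand": the finger opening in mm, from 0 to 85.4. In form: [{"rx": .., "ry": .., "rz": .., "dx": .., "dy": .., "dz": .., "hand": ..}, ...]. A call has 1 to 10 rows; each row shifts and turns the commanded pose from where the row before left it, along the tool's axes as they then stand; what a row does not reach is not made up. A row lasts 1/8 s, in which the tool goes at most 62.5 mm and 10.7 degrees, less where a joint would pass 70% of its speed; a pose out of reach is approached as far as the arm can. A call is refused whole if a number of a shift passes 1 or a number of a turn 0.188, either way. A call with a gripper value outside its range is refused whole. The fingers move at their own pace and stop on an object; "grip_force" is the grip in N (left out, the last holds). Time passes only in rows, so rows that do not move let the fingers close. It gives the time, the measured TCP pose, the force, the opening and the grip force at its end, in the units of the state.
- arm.state(): the state, without advancing time (a new reading comes with each control period).
- camera(name): name is "scene" or "side" or "wrist"; returns the picture (384x512x3 uint8, blue, green, red); there is no depth.
- camera_params(name): a dict with "fov_y" (degrees; the focal length in pixels is half the picture's height over the tangent of half this angle, whatever the lens; pixels are square), "cx", "cy" (the principal point, pixels), "rvec" (rotation vector, rad) and "tvec" (3), from world to camera coordinates, as OpenCV has them; the wrist camera has in their place "T_tool_cam" (4x4, takes a point from camera to tool coordinates, whose origin is the TCP and whose axes are the flange's). Camera axes: x right, y down, z forward; pixel columns grow to the right and rows downward; lengths in mm; the calibration is good to about 2 mm. A picture is of the moment at which its call begins: read the wrist's pose just before it. camera_params takes no time and is no camera call.
- finish_job(): hands the job in; it is judged then, once.
The state is a dict: "clock": time; "joints": joint angles; "joint_velocities": joint speeds; "effort": joint torques, N m; "ee_pos": TCP position; "eef_rot": TCP orientation; "force": force on the tool from outside, world axes, zero at the start; "torque": the same for the moment, N m; "width": opening from 0.0 (shut) to 1.0 (fully open); "grasp_force": force on a finger pad.
Only numpy, scipy, OpenCV 4.12 (cv2) and the standard library are available. Lean on these libraries where they do the work, as an engineer would, in place of code of your own. Each camera call takes 0.05 s, during which the arm holds its last target. There are 200 camera calls.

## Working session

There is one attempt and no reset: what is moved stays moved. The work goes in short steps, Python scripts to look and compute and a tool call to move; the robot and the scene stay as the last step left them, time stands still between calls to the robot, and variables do not carry over. Pictures are saved under pics/ and viewed, at most 10 in all, crops included, and the job is handed in when it is done.

Besides the shell and the picture viewer there is one more tool, called after "Call:" in YAML: its name, and indented under it one key for each argument. play_rows: Moves the arm, as the interface text tells. Its arguments: {"type":"object","properties":{"steps":{"type":"array"},"grip_force":{"type":"number"}},"required":["steps"]}

```bash
ls; mkdir -p pics
cat > h.py <<'E'
import numpy as np, cv2
from scipy.spatial.transform import Rotation as R
from cell import arm, camera, camera_params, finish_job
def K(p,h=384):
    f=h/2/np.tan(np.radians(p["fov_y"])/2); return f,p["cx"],p["cy"]
def cam(name,s=None):
    p=camera_params(name); 
    if name=="wrist":
        s=s or arm.state(); T=np.eye(4); q=s["eef_rot"]
        T[:3,:3]=R.from_quat([q[1],q[2],q[3],q[0]]).as_matrix(); T[:3,3]=s["ee_pos"]
        M=T@np.array(p["T_tool_cam"]); Rc=M[:3,:3].T; t=-Rc@M[:3,3]
    else:
        Rc=R.from_rotvec(np.array(p["rvec"]).ravel()).as_matrix(); t=np.array(p["tvec"]).ravel()
    return K(p),Rc,t
def ray(c,u,v,z):
    (f,cx,cy),Rc,t=c; d=Rc.T@np.array([(u-cx)/f,(v-cy)/f,1]); o=-Rc.T@t
    return o+d*(z-o[2])/d[2]
def proj(c,P):
    (f,cx,cy),Rc,t=c; q=np.atleast_2d(P)@Rc.T+t; return np.c_[f*q[:,0]/q[:,2]+cx,f*q[:,1]/q[:,2]+cy]
E
python3 - <<'E'
from h import *
s=arm.state();print(s)
for n in("scene","side","wrist"):
    print(n,camera_params(n)); cv2.imwrite(f"pics/{n}0.png",camera(n))
a=cv2.imread("pics/scene0.png");b=cv2.imread("pics/side0.png")
cv2.imwrite("pics/a.png",cv2.resize(a,(800,600),interpolation=cv2.INTER_CUBIC))
cv2.imwrite("pics/b.png",cv2.resize(b,(800,600),interpolation=cv2.INTER_CUBIC))
E
```

```text
pics
{'clock': 0.0, 'joints': array([ 1.47961687e+00,  2.55721364e-01,  1.06958607e-01, -5.02970884e-04,
       -1.42386314e+00, -2.84575310e-01]), 'joint_velocities': array([ 1.44728790e-03, -2.67083763e-04,  5.81676656e-05,  9.58677242e-04,
       -2.07044171e-04,  1.68122666e-03]), 'effort': array([ 5.51224348e-04, -3.86625195e+01,  2.37944394e+01,  5.36516637e+00,
       -6.02007625e-03,  2.94299241e-06]), 'ee_pos': array([201.61364035, 511.20706512, 249.0867771 ]), 'eef_rot': array([ 9.34528628e-04,  9.82395536e-01, -1.86810362e-01, -1.59259609e-04]), 'force': array([-0.14015625, -0.40859932,  1.15773255]), 'torque': array([ 0.01529268,  0.01360415, -0.04969801]), 'grasp_force': 0.0, 'width': 1.0044919186153847}
scene {'fov_y': 51.94185134637403, 'cx': 257.2374422674895, 'cy': 187.76841298047327, 'rvec': array([ 0.72415368,  2.62859771, -1.1112389 ]), 'tvec': array([ 439.89243212, -134.02702348, 1201.26824198])}
side {'fov_y': 50.21889663021122, 'cx': 255.8717202567769, 'cy': 197.61941434015444, 'rvec': array([ 2.40586893, -0.22168208,  0.10534968]), 'tvec': array([-482.00025178,  104.65951561, 1156.62937857])}
wrist {'fov_y': 63.21169115783235, 'cx': 254.85244141183165, 'cy': 195.1306275694181, 'T_tool_cam': array([[ 1.11605882e-03, -9.54011665e-01, -2.99767406e-01,
         7.74133724e+01],
       [ 9.99999375e-01,  1.04627694e-03,  3.93297318e-04,
         1.63383669e-01],
       [-6.15705041e-05, -2.99767658e-01,  9.54012237e-01,
        -1.24677902e+02],
       [ 0.00000000e+00,  0.00000000e+00,  0.00000000e+00,
         1.00000000e+00]])}
```

View pics/a.png

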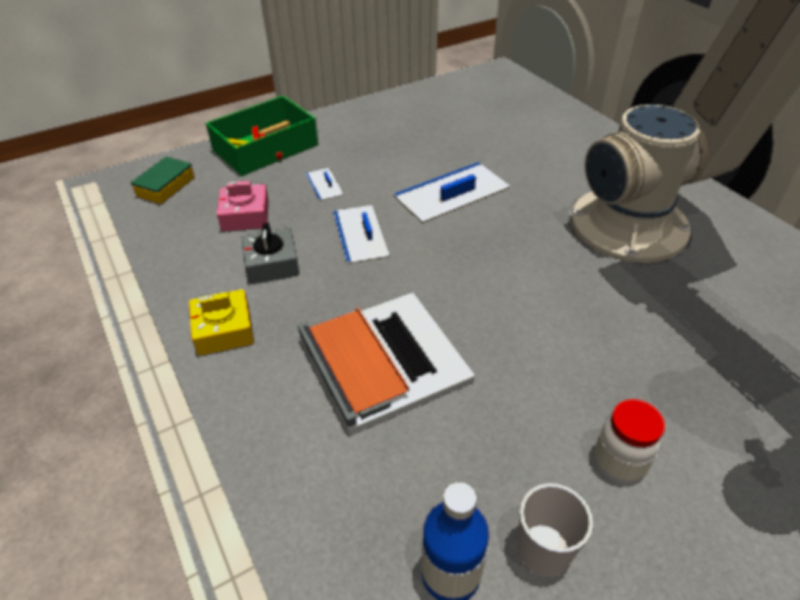

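View pics/b.png

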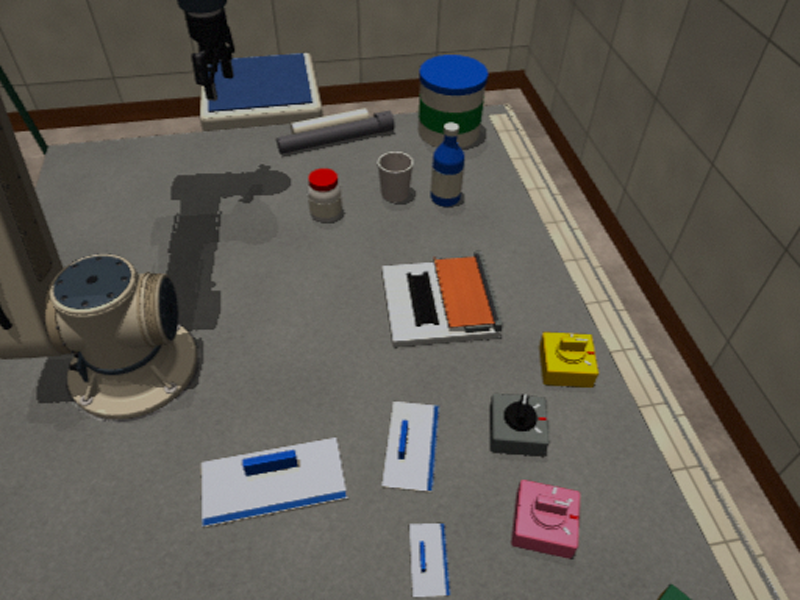

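The side view (800x600) shows the grey selector at (519,422) with its red mark on the right and its pointer up. The strip (middle-sized) has corners near (393,402), (437,405), (433,490) and (383,487). The channel spans (383,265) to (500,340), with the lap on the +x side.

Run:
```python
from h import *
S=1.5625
c=cam("side");d=cam("scene")
def pr(cm,n,pts,z):
    for p in pts: print(n,p,np.round(ray(cm,p[0]/S,p[1]/S,z),1))
pr(c,"strip",[(393,402),(438,405),(433,490),(383,487)],5)
pr(c,"rib",[(405,421),(402,458)],29)
pr(c,"sel",[(490,394),(548,396),(547,444),(493,444)],45)
pr(c,"red",[(541,418)],45); pr(c,"dial",[(519,416)],54)
pr(c,"chan",[(383,265),(393,336)],20); pr(c,"laptop",[(434,258),(446,328)],36)
print()
pr(d,"strip",[(335,208),(374,206),(388,256),(348,261)],5)
pr(d,"sel",[(243,238),(290,229),(298,266),(246,274)],45); pr(d,"dial",[(267,243)],54)
pr(d,"chan",[(414,294),(472,377)],20);pr(d,"lap",[(360,310),(409,388)],36)
a=cv2.imread("pics/side0.png")
f=lambda u0,v0,u1,v1,k:cv2.resize(a[v0:v1,u0:u1],None,fx=k,fy=k,interpolation=cv2.INTER_CUBIC)
cv2.imwrite("pics/c.png",f(235,150,365,330,3.3)[:600])
print(camera_params("wrist")["T_tool_cam"])
```

```text
strip (393, 402) [ 447.8 -161.5    5. ]
strip (438, 405) [ 523.2 -181.4    5. ]
strip (433, 490) [ 479.7 -333.2    5. ]
strip (383, 487) [ 403.7 -314.     5. ]
rib (405, 421) [ 457.5 -217.1   29. ]
rib (402, 458) [ 439.7 -282.7   29. ]
sel (490, 394) [ 605.9 -200.8   45. ]
sel (548, 396) [ 700.8 -222.1   45. ]
sel (547, 444) [ 668.3 -308.4   45. ]
sel (493, 444) [ 584. -293.   45.]
red (541, 418) [ 674.8 -261.    45. ]
dial (519, 416) [ 637.4 -256.1   54. ]
chan (383, 265) [486.2 159.9  20. ]
chan (393, 336) [472.2 -28.4  20. ]
laptop (434, 258) [589.3 145.9  36. ]
laptop (446, 328) [569.5 -39.8  36. ]

strip (335, 208) [ 467.  -339.3    5. ]
strip (374, 206) [ 396.6 -304.4    5. ]
strip (388, 256) [ 448.7 -155.7    5. ]
strip (348, 261) [ 518.1 -181.4    5. ]
sel (243, 238) [ 670.1 -293.5   45. ]
sel (290, 229) [ 587.1 -273.6   45. ]
sel (298, 266) [ 615.7 -172.1   45. ]
sel (246, 274) [ 699.4 -199.    45. ]
dial (267, 243) [ 641.1 -246.8   54. ]
chan (414, 294) [467.9 -32.6  20. ]
chan (472, 377) [486.  161.9  20. ]
lap (360, 310) [570.1 -32.1  36. ]
lap (409, 388) [582.6 141.5  36. ]
[[ 1.11587486e-03 -9.54011576e-01 -2.99767689e-01  7.74133760e+01]
 [ 9.99999376e-01  1.04610618e-03  3.93227017e-04  1.63188439e-01]
 [-6.15542927e-05 -2.99767941e-01  9.54012148e-01 -1.24677939e+02]
 [ 0.00000000e+00  0.00000000e+00  0.00000000e+00  1.00000000e+00]]
```

View pics/c.png

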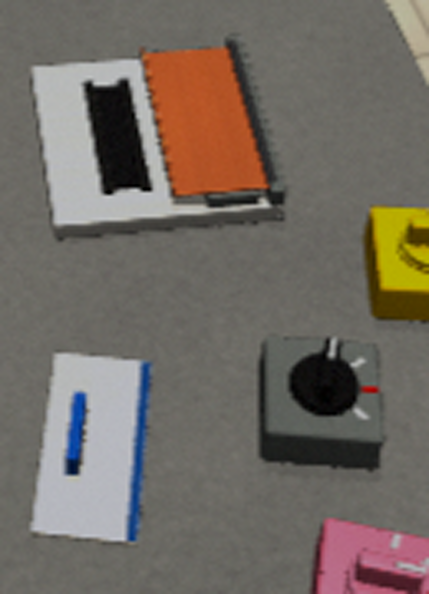

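Call:
play_rows:
  steps:
    - {"dx":0.763,"dy":0.608,"dz":0.0}
    - {"dx":0.763,"dy":0.608,"dz":0.0}
    - {"dx":0.763,"dy":0.608,"dz":0.0}
    - {"dx":0.763,"dy":0.608,"dz":0.0}
    - {"dx":0.763,"dy":0.608,"dz":0.0}
    - {"dx":0.763,"dy":0.608,"dz":0.1}
    - {"dx":0.763,"dy":0.608,"dz":0.1}
    - {"dx":0.763,"dy":0.608,"dz":0.1}
    - {"dx":0.763,"dy":0.608,"dz":0.1}
    - {"dx":0.763,"dy":0.608,"dz":0.1}

```text
validation failed for argument at $.st...
```

Call:
play_rows:
  steps:
    - {"dx":0.763,"dy":0.608,"dz":0.1}
    - {"dx":0.763,"dy":0.608,"dz":0.1}
    - {"dx":0.763,"dy":0.608,"dz":0.1}
    - {"dx":0.763,"dy":0.608}
    - {"dx":0.763,"dy":0.608}
    - {"rz":0.18}
    - {"rz":0.18}
    - {"rz":0.18}
    - {"rz":0.18}
    - {"rz":0.18}

```text
validation failed for argument at $.st...
```

Call:
play_rows:
  steps:
    - {"rz":0.18}
    - {"rz":0.18}
    - {"rz":0.18}
    - {"rz":0.16}
    - {"dx":0}
    - {"dx":0}

```text
validation failed for argument at $.st...
```

Run:
```python
from h import *
s=arm.state();print(s["clock"],s["ee_pos"],s["eef_rot"],s["joints"],s["force"]);np.save("s1.npy",[s],allow_pickle=True)
cv2.imwrite("pics/w1.png",cv2.resize(camera("wrist"),(800,600)))
```

```text
0.15 [201.70102437 511.33172505 249.32803157] [ 6.94077314e-04  9.82394863e-01 -1.86814999e-01 -8.88415469e-05] [ 1.47959495e+00  2.55606010e-01  1.07341598e-01 -3.14287577e-04
 -1.42389643e+00 -2.84590632e-01] [ 0.80306086  0.67287422 -0.49262627]
```

View pics/w1.png

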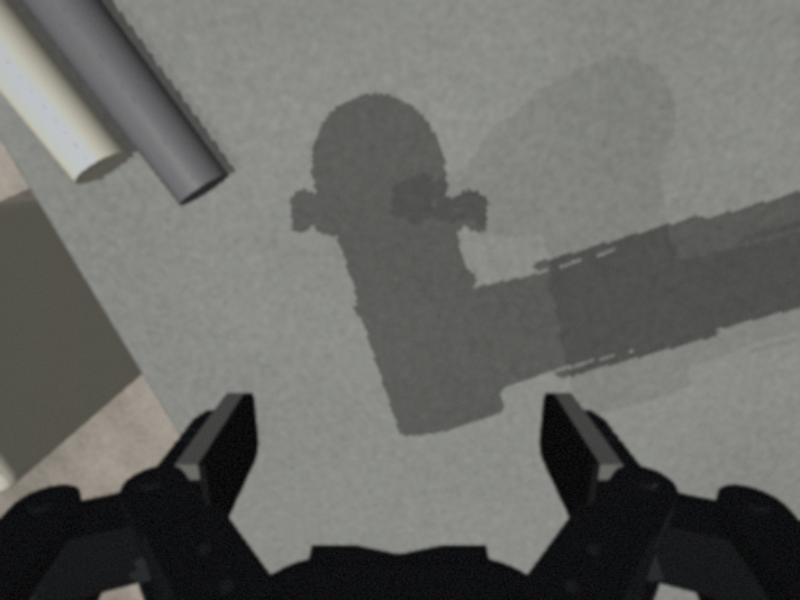

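The wrist view shows only bare table, the open fingers and the arm's shadow: the moves were refused because every key is needed in each row.

Call:
play_rows:
  steps:
    - {"rx":0,"ry":0,"rz":0,"dx":0.763,"dy":0.608,"dz":0,"hand":85}
    - {"rx":0,"ry":0,"rz":0,"dx":0.763,"dy":0.608,"dz":0,"hand":85}
    - {"rx":0,"ry":0,"rz":0,"dx":0.763,"dy":0.608,"dz":0,"hand":85}
    - {"rx":0,"ry":0,"rz":0,"dx":0.763,"dy":0.608,"dz":0,"hand":85}
    - {"rx":0,"ry":0,"rz":0,"dx":0.763,"dy":0.608,"dz":0,"hand":85}
    - {"rx":0,"ry":0,"rz":0,"dx":0.763,"dy":0.608,"dz":0.1,"hand":85}
    - {"rx":0,"ry":0,"rz":0,"dx":0.763,"dy":0.608,"dz":0.1,"hand":85}
    - {"rx":0,"ry":0,"rz":0,"dx":0.763,"dy":0.608,"dz":0.1,"hand":85}
    - {"rx":0,"ry":0,"rz":0,"dx":0.763,"dy":0.608,"dz":0.1,"hand":85}
    - {"rx":0,"ry":0,"rz":0,"dx":0.763,"dy":0.608,"dz":0.1,"hand":85}

```text
clock: 1.45
ee_pos: [494.4, 2.4, 219.8]
eef_rot: [-0.0, 0.982, -0.187, 0.0]
force: [0.1, 1.5, 0.7]
width: 0.997
grasp_force: 0.0
```

Call:
play_rows:
  steps:
    - {"rx":0,"ry":0,"rz":0,"dx":0.763,"dy":0.608,"dz":0.1,"hand":85}
    - {"rx":0,"ry":0,"rz":0,"dx":0.763,"dy":0.608,"dz":0.1,"hand":85}
    - {"rx":0,"ry":0,"rz":0,"dx":0.763,"dy":0.608,"dz":0.1,"hand":85}
    - {"rx":0,"ry":0,"rz":0,"dx":0.763,"dy":0.608,"dz":0,"hand":85}
    - {"rx":0,"ry":0,"rz":0,"dx":0.763,"dy":0.608,"dz":0,"hand":85}
    - {"rx":0,"ry":0,"rz":0.18,"dx":0,"dy":0,"dz":0,"hand":85}
    - {"rx":0,"ry":0,"rz":0.18,"dx":0,"dy":0,"dz":0,"hand":85}
    - {"rx":0,"ry":0,"rz":0.18,"dx":0,"dy":0,"dz":0,"hand":85}
    - {"rx":0,"ry":0,"rz":0.18,"dx":0,"dy":0,"dz":0,"hand":85}
    - {"rx":0,"ry":0,"rz":0.18,"dx":0,"dy":0,"dz":0,"hand":85}

```text
clock: 2.7
ee_pos: [639.7, -249.4, 201.5]
eef_rot: [0.0, 0.802, -0.598, -0.0]
force: [0.2, -0.2, -0.6]
width: 0.993
grasp_force: 0.0
```

Call:
play_rows:
  steps:
    - {"rx":0,"ry":0,"rz":0.18,"dx":0,"dy":0,"dz":0,"hand":85}
    - {"rx":0,"ry":0,"rz":0.18,"dx":0,"dy":0,"dz":0,"hand":85}
    - {"rx":0,"ry":0,"rz":0.18,"dx":0,"dy":0,"dz":0,"hand":85}
    - {"rx":0,"ry":0,"rz":0.16,"dx":0,"dy":0,"dz":0,"hand":85}
    - {"rx":0,"ry":0,"rz":0,"dx":0,"dy":0,"dz":0,"hand":85}
    - {"rx":0,"ry":0,"rz":0,"dx":0,"dy":0,"dz":0,"hand":85}

```text
clock: 3.45
ee_pos: [639.7, -249.4, 201.8]
eef_rot: [-0.0, -0.552, 0.834, 0.0]
force: [0.3, 0.4, 0.5]
width: 0.992
grasp_force: 0.0
```

Run:
```python
from h import *
s=arm.state();print(s["clock"],s["ee_pos"],s["eef_rot"],s["joints"],s["force"]);np.save("s1.npy",[s],allow_pickle=True)
cv2.imwrite("pics/w1.png",cv2.resize(camera("wrist"),(800,600)))
```

```text
3.45 [ 639.74199444 -249.40573069  201.77687087] [-1.02914893e-04 -5.51709158e-01  8.34036557e-01  1.24779709e-04] [-1.44951220e-01  5.47821556e-01  4.28986789e-01 -4.92527433e-05
 -1.45228133e+00 -2.57015033e-01] [0.31822421 0.36981864 0.52604397]
```

View pics/w1.png

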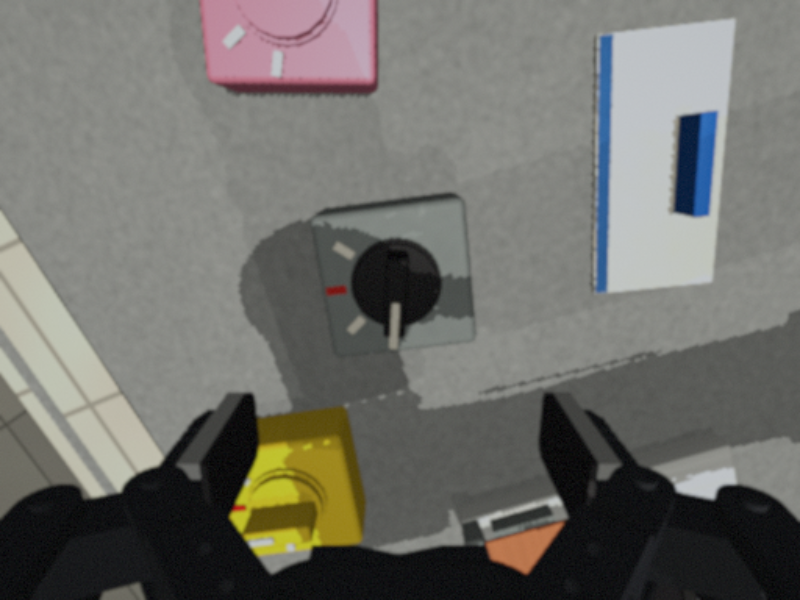

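The wrist view shows the grey selector's top face at (318,215), (463,197), (475,338) and (337,355). The dial is at (395,283) and its pointer line ends at (394,345), at the +80° mark. The strip corners are (598,33), (735,19), (713,282) and (593,292).

Run:
```python
from h import *
s=np.load("s1.npy",allow_pickle=True)[0]; c=cam("wrist",s);S=1.5625
def P(pts,z): return np.array([ray(c,u/S,v/S,z) for u,v in pts])[:,:2]
sel=P([(318,215),(463,197),(475,338),(337,355)],45);print(sel.round(1),sel.mean(0), np.linalg.norm(np.diff(sel,axis=0),axis=1))
print("skirt",P([(396,283)],54)); t=P([(397,252),(394,303)],80);print("bar",t, np.degrees(np.arctan2(*(t[1]-t[0])[::-1])))
t=P([(337,290)],45);print("red",t)
st=P([(598,33),(735,19),(713,282),(593,292)],5);print(st.round(1),np.linalg.norm(np.diff(st,axis=0),axis=1))
for a,b in((0,3),(1,2)): d=st[b]-st[a];print("stripyaw",np.degrees(np.arctan2(d[1],d[0]))-90)
for a,b in((1,0),(2,3)): d=st[b]-st[a];print("stripyaw",np.degrees(np.arctan2(d[1],d[0])))
for a,b in((1,0),(2,3)): d=sel[b]-sel[a];print("selyaw",np.degrees(np.arctan2(d[1],d[0])))
for a,b in((0,3),(1,2)): d=sel[b]-sel[a];print("selyaw",np.degrees(np.arctan2(d[1],d[0]))-90)
m=R.from_quat(np.roll(s["eef_rot"],-1)).as_matrix();print(m[:,:2].T.round(3))
print("rib",P([(698,113),(717,112),(707,215),(688,214)],29))
```

```text
[[ 666.1 -306.5]
 [ 586.1 -283.6]
 [ 609.5 -200.7]
 [ 692.9 -223.7]] [ 638.6484836  -253.60059229] [83.14175533 86.11088848 86.48054877]
skirt [[ 639.76550449 -254.26511087]]
bar [[ 630.09574479 -275.46776395]
 [ 642.24732366 -250.91489515]] 63.66850964929443
red [[ 674.96708668 -261.89911057]]
[[ 476.1 -335.9]
 [ 400.3 -311.7]
 [ 445.9 -158.7]
 [ 523.2 -183.8]] [ 79.49133292 159.64170894  81.2645017 ]
stripyaw -17.204136341623453
stripyaw -16.569406769862326
stripyaw -17.69021646125062
stripyaw -17.9844042161343
selyaw -16.003774740790607
selyaw -15.43059966312504
selyaw -17.950724011036968
selyaw -15.7523612335726
[[-0.391 -0.92   0.   ]
 [-0.92   0.391  0.   ]]
rib [[ 444.92594392 -273.11935753]
 [ 434.84489861 -269.42454447]
 [ 452.61981131 -213.87228078]
 [ 463.07099529 -218.95348877]]
```

Call:
play_rows:
  steps:
    - {"rx":0,"ry":0,"rz":0.035,"dx":0.077,"dy":-0.023,"dz":0.5,"hand":50}
    - {"rx":0,"ry":0,"rz":0,"dx":0,"dy":0,"dz":0.6,"hand":50}
    - {"rx":0,"ry":0,"rz":0,"dx":0,"dy":0,"dz":0.6,"hand":40}
    - {"rx":0,"ry":0,"rz":0,"dx":0,"dy":0,"dz":0.36,"hand":30}
    - {"rx":0,"ry":0,"rz":0,"dx":0,"dy":0,"dz":0,"hand":20}
    - {"rx":0,"ry":0,"rz":0,"dx":0,"dy":0,"dz":0,"hand":10}
    - {"rx":0,"ry":0,"rz":0,"dx":0,"dy":0,"dz":0,"hand":5}
    - {"rx":0,"ry":0,"rz":0,"dx":0,"dy":0,"dz":0,"hand":5}
  grip_force: 40

```text
clock: 4.5
ee_pos: [639.3, -254.3, 78.8]
eef_rot: [0.0, -0.536, 0.844, -0.0]
force: [0.5, -0.5, -4.5]
width: 0.13
grasp_force: 40.6
```

Call:
play_rows:
  steps:
    - {"rx":0,"ry":0,"rz":0.1745,"dx":0,"dy":0,"dz":0,"hand":5}
    - {"rx":0,"ry":0,"rz":0.1745,"dx":0,"dy":0,"dz":0,"hand":5}
    - {"rx":0,"ry":0,"rz":0.1745,"dx":0,"dy":0,"dz":0,"hand":5}
    - {"rx":0,"ry":0,"rz":0.1745,"dx":0,"dy":0,"dz":0,"hand":5}
    - {"rx":0,"ry":0,"rz":0.1745,"dx":0,"dy":0,"dz":0,"hand":5}
    - {"rx":0,"ry":0,"rz":0.1745,"dx":0,"dy":0,"dz":0,"hand":5}
    - {"rx":0,"ry":0,"rz":0.1745,"dx":0,"dy":0,"dz":0,"hand":5}
    - {"rx":0,"ry":0,"rz":0.1745,"dx":0,"dy":0,"dz":0,"hand":5}
    - {"rx":0,"ry":0,"rz":0,"dx":0,"dy":0,"dz":0,"hand":5}
    - {"rx":0,"ry":0,"rz":0,"dx":0,"dy":0,"dz":0,"hand":5}

```text
clock: 5.75
ee_pos: [638.3, -252.2, 78.8]
eef_rot: [-0.001, 0.132, 0.991, 0.001]
force: [-3.8, 6.2, 0.9]
width: 0.134
grasp_force: 41.2
```

Run:
```python
from h import *
s=arm.state();print(s["torque"],s["force"],s["joints"])
a=camera("side");cv2.imwrite("pics/d.png",cv2.resize(a[230:310,290:400],None,fx=5,fy=5,interpolation=cv2.INTER_CUBIC))
```

```text
[2.09296083e+00 1.34811883e+00 2.02355949e-03] [-3.82712824  6.24861187  0.90373902] [-0.1507673   0.61167949  0.22289168 -0.00279871 -1.18420074 -1.68377626]
```

Call:
play_rows:
  steps:
    - {"rx":0,"ry":0,"rz":0,"dx":0,"dy":0,"dz":0,"hand":40}
    - {"rx":0,"ry":0,"rz":0,"dx":0,"dy":0,"dz":0,"hand":40}
    - {"rx":0,"ry":0,"rz":0,"dx":0,"dy":0,"dz":-0.6,"hand":50}
    - {"rx":0,"ry":0,"rz":0,"dx":0,"dy":0,"dz":-0.8,"hand":50}
    - {"rx":0,"ry":0,"rz":0,"dx":0,"dy":0,"dz":-0.9,"hand":50}

```text
clock: 6.42
ee_pos: [639.1, -254.5, 218.1]
eef_rot: [0.0, 0.132, 0.991, -0.0]
force: [1.2, 0.0, 0.1]
width: 0.588
grasp_force: 0.0
```

Call:
play_rows:
  steps:
    - {"rx":0,"ry":0,"rz":0,"dx":0.513,"dy":0.744,"dz":-0.1,"hand":50}
    - {"rx":0,"ry":0,"rz":0,"dx":0.513,"dy":0.744,"dz":-0.1,"hand":50}
    - {"rx":0,"ry":0,"rz":0,"dx":0.513,"dy":0.744,"dz":-0.1,"hand":50}
    - {"rx":0,"ry":0,"rz":0,"dx":0.513,"dy":0.744,"dz":-0.1,"hand":50}
    - {"rx":0,"ry":0,"rz":0,"dx":0.513,"dy":0.744,"dz":-0.1,"hand":50}
    - {"rx":0,"ry":0,"rz":0,"dx":0.513,"dy":0.744,"dz":0,"hand":50}
    - {"rx":0,"ry":0,"rz":-0.175,"dx":0,"dy":0,"dz":0,"hand":50}
    - {"rx":0,"ry":0,"rz":-0.175,"dx":0,"dy":0,"dz":0,"hand":50}
    - {"rx":0,"ry":0,"rz":-0.175,"dx":0,"dy":0,"dz":0,"hand":50}
    - {"rx":0,"ry":0,"rz":-0.175,"dx":0,"dy":0,"dz":0,"hand":50}

```text
clock: 7.68
ee_pos: [531.6, 52.6, 247.3]
eef_rot: [0.001, -0.219, 0.976, -0.0]
force: [-0.6, -0.9, 0.1]
width: 0.585
grasp_force: 0.0
```

Call:
play_rows:
  steps:
    - {"rx":0,"ry":0,"rz":-0.175,"dx":0,"dy":0,"dz":0,"hand":50}
    - {"rx":0,"ry":0,"rz":-0.175,"dx":0,"dy":0,"dz":0,"hand":50}
    - {"rx":0,"ry":0,"rz":-0.175,"dx":0,"dy":0,"dz":0,"hand":50}
    - {"rx":0,"ry":0,"rz":-0.175,"dx":0,"dy":0,"dz":0,"hand":50}
    - {"rx":0,"ry":0,"rz":-0.175,"dx":0,"dy":0,"dz":0,"hand":50}
    - {"rx":0,"ry":0,"rz":-0.175,"dx":0,"dy":0,"dz":0,"hand":50}
    - {"rx":0,"ry":0,"rz":0,"dx":0,"dy":0,"dz":0,"hand":50}
    - {"rx":0,"ry":0,"rz":0,"dx":0,"dy":0,"dz":0,"hand":50}

```text
clock: 8.68
ee_pos: [531.4, 52.6, 246.8]
eef_rot: [0.0, -0.675, 0.738, -0.0]
force: [0.5, -0.3, 0.4]
width: 0.585
grasp_force: 0.0
```

Run:
```python
from h import *
s=arm.state();print(s["clock"],s["ee_pos"],s["eef_rot"],s["joints"],s["force"]);np.save("s2.npy",[s],allow_pickle=True)
w=camera("wrist");cv2.imwrite("pics/w2.png",cv2.resize(w,(800,600),interpolation=cv2.INTER_CUBIC))
a=camera("side");cv2.imwrite("pics/d.png",cv2.resize(a[230:310,290:400],None,fx=5,fy=5,interpolation=cv2.INTER_CUBIC))
```

```text
8.675 [531.38931448  52.60692534 246.7537695 ] [ 3.70187422e-04 -6.74776258e-01  7.38022233e-01 -2.20963785e-04] [ 3.92120689e-01  2.23685063e-01  5.87692196e-02  1.64755843e-04
 -1.40503370e+00 -4.81620972e-01] [ 0.48202137 -0.31282279  0.37314518]
```

View pics/w2.png

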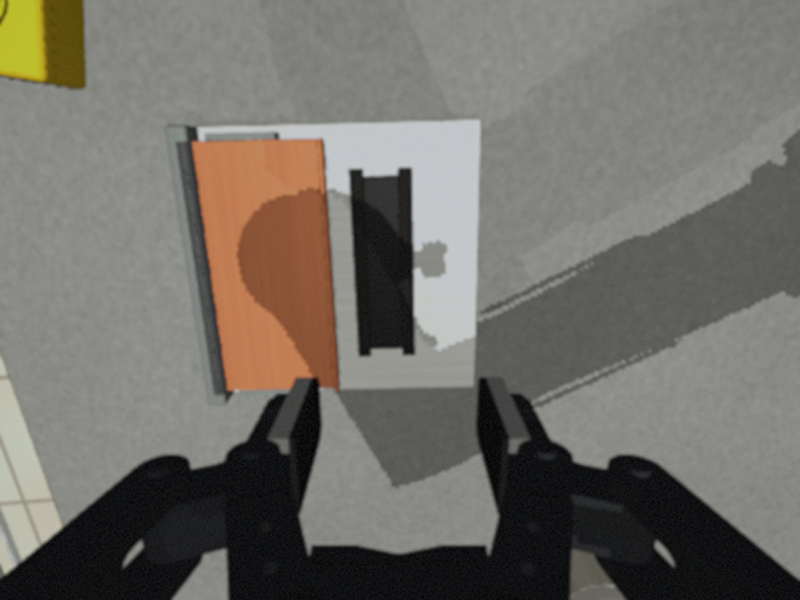

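View pics/d.png

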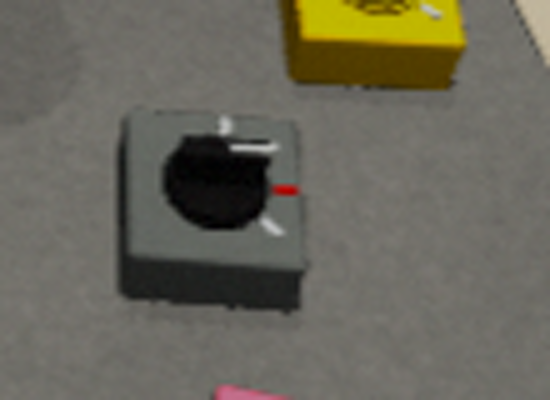

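Run:
```python
from h import *
s=np.load("s2.npy",allow_pickle=True)[0]; c=cam("wrist",s);S=1.5625
def P(pts,z): return np.array([ray(c,u/S,v/S,z) for u,v in pts])[:,:2]
# model points: channel frame -> pixel, fit x,y,yaw
M=np.array([[-60,-100,20],[-60,100,20],[32,-70,24],[21,-70,24],[-3,-70,24],[-13,-70,24],[31,70,24],[21,70,24],[-3,70,24],[-13,70,24]],float)
px=np.array([(480,120),(474,387),(350,170),(362,170),(398,169),(411,169),(360,355),(371,354),(402,353),(414,353)])/S
M[2,0]=31
from scipy.optimize import least_squares
def W(p,M): 
    o=M.copy();a=p[2];o[:,0]=p[0]+M[:,0]*np.cos(a)-M[:,1]*np.sin(a);o[:,1]=p[1]+M[:,0]*np.sin(a)+M[:,1]*np.cos(a);return o
r=least_squares(lambda p:(proj(c,W(p,M))-px).ravel(),[530,55,-.08])
print(r.x,np.degrees(r.x[2]));print((r.fun.reshape(-1,2)*S).round(1))
print("front",P([(480,120),(474,387)],20));
# lap edge predictions
for z in(33,36,44): print(z,(proj(c,W(r.x,np.array([[45,-90,z],[45,90,z]],float)))*S).round(0))
sd=cam("side")
for n,z in(("bar",80),):
    a,b=[ray(sd,290+u/5,230+v/5,z) for u,v in((232,148),(277,147))];print(a,b,np.degrees(np.arctan2(*(b-a)[1::-1])))
a=ray(sd,290+287/5,230+190/5,45);print("red",a)
```

```text
[ 5.34130949e+02  5.57689711e+01 -6.35919977e-02] -3.6435530811557046
[[ 0.9 -1. ]
 [ 0.4 -0.2]
 [-1.9 -1.2]
 [ 0.6 -1.6]
 [-0.4 -1.5]
 [ 1.1 -1.9]
 [-1.9  1.8]
 [ 0.1  2.5]
 [ 0.1  2.8]
 [ 1.1  2.5]]
front [[468.52273923 -39.64196355]
 [480.90883538 159.50724667]]
33 [[324. 138.]
 [340. 386.]]
36 [[323. 138.]
 [340. 388.]]
44 [[321. 138.]
 [339. 393.]]
[ 644.78341134 -254.49092287   80.        ] [ 667.09637657 -257.94588475   80.        ] -8.801836555907482
red [ 677.28807388 -262.88163723   45.        ]
```

Call:
play_rows:
  steps:
    - {"rx":0,"ry":0,"rz":0,"dx":0.839,"dy":0.16,"dz":0,"hand":50}
    - {"rx":0,"ry":0,"rz":0,"dx":0.839,"dy":0.16,"dz":0,"hand":50}
    - {"rx":0,"ry":0,"rz":0,"dx":0.839,"dy":0.16,"dz":0,"hand":50}
    - {"rx":0,"ry":0,"rz":0,"dx":0.839,"dy":0.16,"dz":0,"hand":50}
    - {"rx":0,"ry":0,"rz":0,"dx":0.839,"dy":0.16,"dz":0,"hand":50}
    - {"rx":0,"ry":0,"rz":0,"dx":0.839,"dy":0.16,"dz":0,"hand":50}
    - {"rx":0,"ry":0,"rz":0.1075,"dx":0,"dy":0,"dz":0.5,"hand":50}
    - {"rx":0,"ry":0,"rz":0.1075,"dx":0,"dy":0,"dz":0.5,"hand":50}
    - {"rx":0,"ry":0,"rz":0,"dx":0,"dy":0,"dz":0,"hand":50}
    - {"rx":0,"ry":0,"rz":0,"dx":0,"dy":0,"dz":0,"hand":50}

```text
clock: 10.02
ee_pos: [448.6, -243.6, 187.8]
eef_rot: [0.0, -0.594, 0.805, -0.001]
force: [-0.8, -0.3, 0.1]
width: 0.584
grasp_force: 0.0
```

Run:
```python
from h import *
s=arm.state();print(s["clock"],s["ee_pos"],s["eef_rot"],s["force"]);np.save("s3.npy",[s],allow_pickle=True)
w=camera("wrist");cv2.imwrite("pics/w3.png",cv2.resize(w,(800,600),interpolation=cv2.INTER_CUBIC))
```

```text
10.025 [ 448.58839289 -243.62917679  187.78268997] [ 2.82716925e-04 -5.93899350e-01  8.04538713e-01 -9.70064300e-04] [-0.78871114 -0.25247209  0.13729395]
```

View pics/w3.png

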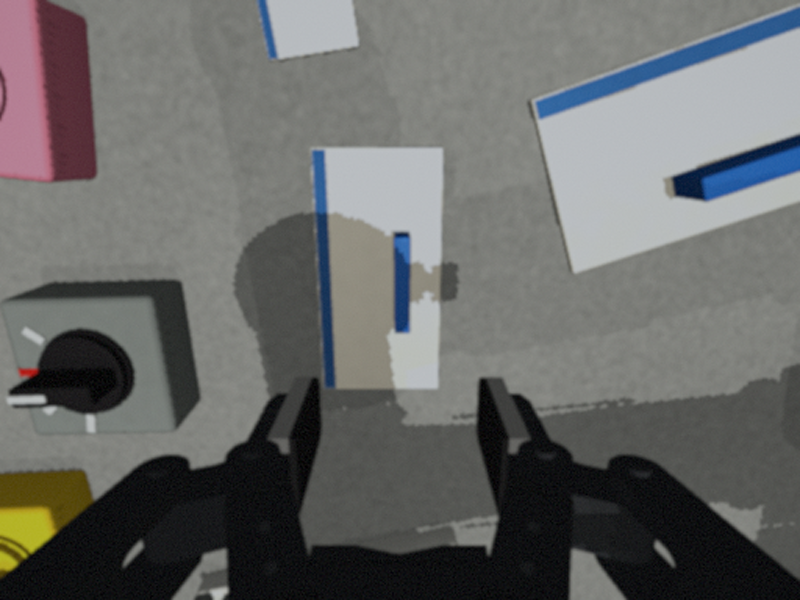

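The strip's plate corners are at (312,149), (443,148), (438,388) and (324,389), with the rib top spanning (394..410, 236..331). The dial on the left is parallel to its red mark.

Run:
```python
from h import *
from scipy.optimize import least_squares
s=np.load("s3.npy",allow_pickle=True)[0]; c=cam("wrist",s);S=1.5625
M=np.array([[55,-80,5],[-25,-80,5],[-25,80,5],[55,80,5],[0,-30,29],[0,30,29]],float)
px=np.array([(312,149),(443,148),(438,388),(324,389),(402,234),(402.5,331)])/S
def W(p,M): 
    o=M.copy();a=p[2];o[:,0]=p[0]+M[:,0]*np.cos(a)-M[:,1]*np.sin(a);o[:,1]=p[1]+M[:,0]*np.sin(a)+M[:,1]*np.cos(a);return o
r=least_squares(lambda p:(proj(c,W(p,M))-px).ravel(),[447,-243,-.3]);p=r.x
print(p,np.degrees(p[2]));print((r.fun.reshape(-1,2)*S).round(1))
m=R.from_quat(np.roll(s["eef_rot"],-1)).as_matrix();yaw=np.degrees(np.arctan2(m[1,0],m[0,0]));print("toolyaw",yaw,"tilt",m[:,2])
d=m.T@(np.array([p[0],p[1],26])-s["ee_pos"]);print("units",d/60,"rz",np.radians(yaw-(np.degrees(p[2])-90)))
```

```text
[ 4.47040706e+02 -2.42942830e+02 -2.92685825e-01] -16.769662510774516
[[-1.6 -1.6]
 [ 0.6 -1.4]
 [ 0.5 -0.3]
 [-0.1 -0.8]
 [ 0.5  2.5]
 [ 0.2  1.8]]
toolyaw -107.13157672821298 tilt [ 0.00160715 -0.0012251  -0.99999796]
units [-0.00521353  0.03313408  2.69631719] rz -0.00631659470407994
```

Call:
play_rows:
  steps:
    - {"rx":0,"ry":0,"rz":-0.006,"dx":-0.005,"dy":0.033,"dz":0.7,"hand":50}
    - {"rx":0,"ry":0,"rz":0,"dx":0,"dy":0,"dz":0.8,"hand":50}
    - {"rx":0,"ry":0,"rz":0,"dx":0,"dy":0,"dz":0.7,"hand":50}
    - {"rx":0,"ry":0,"rz":0,"dx":0,"dy":0,"dz":0.3,"hand":40}
    - {"rx":0,"ry":0,"rz":0,"dx":0,"dy":0,"dz":0.17,"hand":25}
    - {"rx":0,"ry":0,"rz":0,"dx":0,"dy":0,"dz":0,"hand":15}
    - {"rx":0,"ry":0,"rz":0,"dx":0,"dy":0,"dz":0,"hand":4}
    - {"rx":0,"ry":0,"rz":0,"dx":0,"dy":0,"dz":0,"hand":4}
    - {"rx":0,"ry":0,"rz":0,"dx":0,"dy":0,"dz":0,"hand":4}
  grip_force: 70

```text
clock: 11.2
ee_pos: [447.0, -242.6, 27.3]
eef_rot: [0.001, -0.596, 0.803, -0.001]
force: [-0.3, 2.6, 6.4]
width: 0.098
grasp_force: 70.4
```

Call:
play_rows:
  steps:
    - {"rx":0,"ry":0,"rz":0,"dx":0,"dy":0,"dz":-0.5,"hand":4}
    - {"rx":0,"ry":0,"rz":0,"dx":0,"dy":0,"dz":-0.8,"hand":4}
    - {"rx":0,"ry":0,"rz":-0.115,"dx":0,"dy":0,"dz":0,"hand":4}
    - {"rx":0,"ry":0,"rz":-0.115,"dx":0,"dy":0,"dz":0,"hand":4}
    - {"rx":0,"ry":0,"rz":0,"dx":-0.6,"dy":-0.06,"dz":0,"hand":4}
    - {"rx":0,"ry":0,"rz":0,"dx":-0.89,"dy":-0.09,"dz":0,"hand":4}
    - {"rx":0,"ry":0,"rz":0,"dx":-0.89,"dy":-0.09,"dz":0,"hand":4}
    - {"rx":0,"ry":0,"rz":0,"dx":-0.89,"dy":-0.09,"dz":0,"hand":4}
    - {"rx":0,"ry":0,"rz":0,"dx":-0.89,"dy":-0.09,"dz":0,"hand":4}
    - {"rx":0,"ry":0,"rz":0,"dx":-0.89,"dy":-0.09,"dz":0,"hand":4}

```text
clock: 12.45
ee_pos: [495.9, 59.6, 104.0]
eef_rot: [-0.0, -0.684, 0.73, 0.0]
force: [0.9, -0.4, -1.1]
width: 0.095
grasp_force: 69.3
```

Call:
play_rows:
  steps:
    - {"rx":0,"ry":0,"rz":0,"dx":0,"dy":0,"dz":0,"hand":4}
    - {"rx":0,"ry":0,"rz":0,"dx":0,"dy":0,"dz":0,"hand":4}

```text
clock: 12.7
ee_pos: [495.7, 57.8, 103.8]
eef_rot: [-0.001, -0.684, 0.73, 0.0]
force: [0.3, -0.3, -1.8]
width: 0.098
grasp_force: 69.4
```

Run:
```python
from h import *
s=arm.state();print(s["clock"],s["ee_pos"],s["eef_rot"],s["force"],s["torque"]);np.save("s4.npy",[s],allow_pickle=True)
m=R.from_quat(np.roll(s["eef_rot"],-1)).as_matrix();print(m.round(4),np.degrees(np.arctan2(m[1,0],m[0,0])))
w=camera("wrist");cv2.imwrite("pics/w4.png",cv2.resize(w,(800,600),interpolation=cv2.INTER_CUBIC))
```

```text
12.7 [495.70777269  57.82877476 103.7632876 ] [-5.95853014e-04 -6.83939379e-01  7.29538537e-01  3.05928577e-04] [ 0.32733437 -0.3308848  -1.83124855] [-0.03399785  0.01936628  0.0071821 ]
[[-6.450e-02 -9.979e-01 -1.300e-03]
 [-9.979e-01  6.450e-02 -4.000e-04]
 [ 5.000e-04  1.300e-03 -1.000e+00]] -93.69545503441604
```

View pics/w4.png

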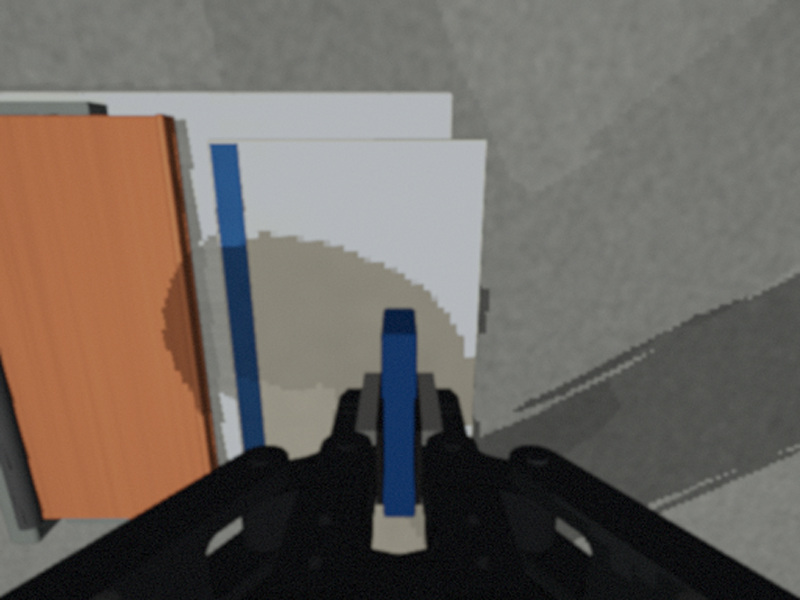

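The held strip's visible corners are (210,145) front and (487,140) back, with the rib top spanning (383..415, 310) to (384..414, 516). The channel's front corner is at (452,93) and the lap's free edge runs from about (172,117) to (216,465).

Run:
```python
from h import *
from scipy.optimize import least_squares
s=np.load("s4.npy",allow_pickle=True)[0]; c=cam("wrist",s);S=1.5625
def W(p,M): 
    o=M.copy();a=p[2];o[:,0]=p[0]+M[:,0]*np.cos(a)-M[:,1]*np.sin(a);o[:,1]=p[1]+M[:,0]*np.sin(a)+M[:,1]*np.cos(a);
    if len(p)>3:o[:,2]=M[:,2]+p[3]
    return o
M=np.array([[55,-80,5],[-25,-80,5],[0,-30,29],[0,30,29],[47,10,5]],float)
px=np.array([(210,145),(487,140),(399,311),(399,516),(0,0)])/S
r=least_squares(lambda p:(proj(c,W(p,M))-px)[:4].ravel(),[496,58,-.06,77]);p=r.x
print("strip",p,np.degrees(p[2]));print((r.fun.reshape(-1,2)*S).round(1))
m=R.from_quat(np.roll(s["eef_rot"],-1)).as_matrix();print("strip in tool",m.T@(p[[0,1,3]]-s["ee_pos"]))
ch=np.array([534.13,55.77,-.0636])
Q=np.array([[-60,-100,20],[145,-100,20],[45,-90,33],[45,-90,36],[45,-90,44],[45,90,44],[45,50,44]],float);print((proj(c,W(ch,Q))*S).round(0))
# channel yaw from far edge line + lap edge
for z,l in((20,((115,93),(452,93))),(36,((172,117),(216,465)))):
    a,b=[ray(c,u/S,v/S,z) for u,v in l];d=b-a;print(a,b,np.degrees(np.arctan2(d[1],d[0])))
```

```text
strip [ 4.95652208e+02  5.69193365e+01 -5.60217045e-02  7.30503700e+01] -3.2098072269812863
[[ 0.  -5.9]
 [-3.  -3. ]
 [ 0.9 15.9]
 [ 2.1 -8.4]]
strip in tool [ 0.89727942 -0.04190939 30.71329691]
[[454.  92.]
 [-67.  91.]
 [177. 116.]
 [173. 116.]
 [163. 114.]
 [219. 530.]
 [209. 456.]]
[601.32086938 -48.1895542   20.        ] [468.78045256 -39.80507575  20.        ] 176.3803045195534
[573.8835237  -36.55829847  36.        ] [583.89192558 113.0260424   36.        ] 86.17215430550344
```

Run:
```python
from h import *
from scipy.optimize import least_squares
s=np.load("s4.npy",allow_pickle=True)[0]; c=cam("wrist",s);S=1.5625
m=R.from_quat(np.roll(s["eef_rot"],-1)).as_matrix()
M=np.array([[55,-80,5],[-25,-80,5],[0,-30,29],[0,30,29],[0,-30,5]],float)
px=np.array([(210,145),(487,140),(399,338),(399,516),(399,311)])/S
def W(p): return R.from_rotvec([0,0,p[2]]).apply(R.from_rotvec([p[4],p[5],0]).apply(M))+[p[0],p[1],p[3]]
for free in(0,1):
    f=lambda p:np.r_[(proj(c,W(p*np.r_[1,1,1,1,free,free]))-px).ravel(),p[4:]*20]
    r=least_squares(f,[496,58,-.06,77,0,0]);p=r.x
    print(p,np.degrees(p[2:]),(r.fun[:10].reshape(-1,2)*S).round(1).tolist())
    print("in tool",m.T@(p[[0,1,3]]-s["ee_pos"]))
```

```text
[ 4.95961320e+02  5.86457297e+01 -6.22684811e-02  7.54329031e+01
  0.00000000e+00  0.00000000e+00] [-3.56772117e+00  4.32198699e+03  0.00000000e+00  0.00000000e+00] [[-1.4, -1.0], [-0.9, 3.7], [0.9, -2.1], [0.9, 1.6], [0.5, -2.2]]
in tool [-0.8443729  -0.23610081 28.32973131]
[ 4.95249635e+02  5.83830762e+01 -5.47909402e-02  7.53433410e+01
 -1.96042806e-02  3.44846032e-02] [-3.13928963e+00  4.31685546e+03 -1.12324254e+00  1.97582222e+00] [[-1.0, -0.2], [0.2, 2.2], [-1.1, -0.5], [0.7, 0.7], [1.4, -2.3]]
in tool [-0.5364356   0.45706211 28.42030673]
```

Call:
play_rows:
  steps:
    - {"rx":0,"ry":0,"rz":0,"dx":0.007,"dy":0,"dz":0.3,"hand":4}
    - {"rx":0,"ry":0,"rz":0,"dx":0,"dy":0,"dz":0.3,"hand":4}
    - {"rx":0,"ry":0,"rz":0,"dx":0,"dy":0,"dz":0.15,"hand":4}
    - {"rx":0,"ry":0,"rz":0,"dx":0,"dy":0,"dz":0.08,"hand":4}
    - {"rx":0,"ry":0,"rz":0,"dx":0,"dy":0,"dz":0,"hand":4}
    - {"rx":0,"ry":0,"rz":0,"dx":0,"dy":0,"dz":0,"hand":4}

```text
clock: 13.5
ee_pos: [496.7, 57.6, 55.0]
eef_rot: [0.0, -0.684, 0.73, -0.0]
force: [0.4, -0.6, -0.3]
width: 0.097
grasp_force: 69.4
```

Run:
```python
from h import *
s=arm.state();print(s["ee_pos"],s["force"],s["torque"])
m=R.from_quat(np.roll(s["eef_rot"],-1)).as_matrix();print(m.round(4))
np.save("s5.npy",[s],allow_pickle=True)
cv2.imwrite("pics/w5.png",camera("wrist"));cv2.imwrite("pics/side5.png",camera("side"));cv2.imwrite("pics/scene5.png",camera("scene"))
a=cv2.imread("pics/scene5.png")[170:285,185:315];b=cv2.imread("pics/side5.png")[150:230,235:325]
k=lambda i,w,h:cv2.resize(i,(w,h),interpolation=cv2.INTER_CUBIC)
A=k(a,450,400);B=k(b,350,311);o=np.zeros((400,800,3),np.uint8);o[:,:450]=A;o[:311,450:]=B
cv2.imwrite("pics/e.png",o)
```

```text
[496.68828096  57.56889168  54.96118292] [ 0.36609584 -0.55088462 -0.28579559] [0.00864494 0.01781929 0.03904383]
[[-6.490e-02 -9.979e-01  1.100e-03]
 [-9.979e-01  6.490e-02  3.000e-04]
 [-3.000e-04 -1.000e-03 -1.000e+00]]
```

Call:
play_rows:
  steps:
    - {"rx":0,"ry":0,"rz":0,"dx":0,"dy":0,"dz":0.017,"hand":4}
    - {"rx":0,"ry":0,"rz":0,"dx":0,"dy":-0.1,"dz":0,"hand":4}
    - {"rx":0,"ry":0,"rz":0,"dx":0,"dy":-0.1,"dz":0,"hand":4}
    - {"rx":0,"ry":0,"rz":0,"dx":0,"dy":-0.1,"dz":0,"hand":4}
    - {"rx":0,"ry":0,"rz":0,"dx":0,"dy":-0.08,"dz":0,"hand":4}
    - {"rx":0,"ry":0,"rz":0,"dx":0,"dy":0,"dz":0,"hand":4}
    - {"rx":0,"ry":0,"rz":0,"dx":0,"dy":0,"dz":0,"hand":4}

```text
clock: 14.52
ee_pos: [518.8, 56.0, 53.3]
eef_rot: [-0.0, -0.684, 0.73, 0.0]
force: [-0.4, 0.3, -1.3]
width: 0.094
grasp_force: 69.4
```

Run:
```python
from h import *
s=arm.state();print(s["ee_pos"],s["force"],s["torque"])
m=R.from_quat(np.roll(s["eef_rot"],-1)).as_matrix();print(m.round(4))
np.save("s5.npy",[s],allow_pickle=True)
Z=[]
for n in("wrist","side","scene"):
    cv2.imwrite(f"pics/{n}5.png",camera(n));Z.append(arm.state()["ee_pos"])
print(np.array(Z).round(1))
a=cv2.imread("pics/scene5.png")[170:285,185:315];b=cv2.imread("pics/side5.png")[150:230,235:325];w=cv2.imread("pics/wrist5.png")[40:340,0:400]
k=lambda i,w,h:cv2.resize(i,(w,h),interpolation=cv2.INTER_CUBIC)
o=np.zeros((600,800,3),np.uint8);o[:265,:300]=k(a,300,265);o[265:,:360]=k(b,360,335)[:335];o[:330,360:]=k(w,440,330)
cv2.imwrite("pics/e.png",o)
```

```text
[518.82439736  55.9954455   53.26920856] [-0.40757786  0.27848282 -1.26143957] [-0.02152765  0.0537758   0.02886592]
[[-6.510e-02 -9.979e-01 -3.000e-04]
 [-9.979e-01  6.510e-02 -0.000e+00]
 [ 1.000e-04  3.000e-04 -1.000e+00]]
[[518.8  56.   53.3]
 [518.8  56.   53.4]
 [518.9  56.1  53.4]]
```

Call:
play_rows:
  steps:
    - {"rx":0,"ry":0,"rz":0,"dx":0,"dy":-0.08,"dz":0,"hand":4}
    - {"rx":0,"ry":0,"rz":0,"dx":0,"dy":-0.08,"dz":0,"hand":4}
    - {"rx":0,"ry":0,"rz":0,"dx":0,"dy":-0.08,"dz":0,"hand":4}
    - {"rx":0,"ry":0,"rz":0,"dx":0,"dy":0,"dz":0,"hand":4}

```text
clock: 15.18
ee_pos: [533.8, 55.1, 53.3]
eef_rot: [0.0, -0.684, 0.73, -0.0]
force: [-0.4, -0.0, -1.8]
width: 0.101
grasp_force: 69.4
```

Run:
```python
from h import *
s=arm.state();print(s["ee_pos"],s["force"],s["torque"]);np.save("s5.npy",[s],allow_pickle=True)
for n in("wrist","side","scene"): cv2.imwrite(f"pics/{n}5.png",camera(n))
a=cv2.imread("pics/scene5.png")[170:285,185:315];b=cv2.imread("pics/side5.png")[150:230,235:325];w=cv2.imread("pics/wrist5.png")[40:340,0:400]
k=lambda i,w,h:cv2.resize(i,(w,h),interpolation=cv2.INTER_CUBIC)
o=np.zeros((600,800,3),np.uint8);o[:265,:300]=k(a,300,265);o[265:,:360]=k(b,360,335)[:335];o[:330,360:]=k(w,440,330)
cv2.imwrite("pics/e.png",o)
```

```text
[533.80529782  55.06446762  53.25992687] [-0.36687586 -0.03699065 -1.78446649] [-0.00758066  0.03659825 -0.01208109]
```

View pics/e.png

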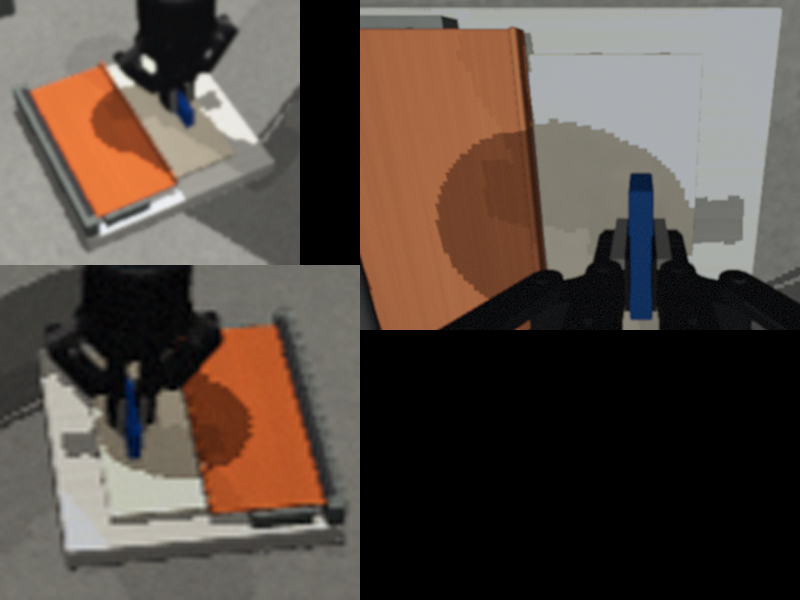

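The blue line is already hidden under the lap, which still lies level. The strip's back corner is at (701,55) and the channel's front corner at (781,8) in the wrist panel.

Run:
```python
from h import *
s=np.load("s5.npy",allow_pickle=True)[0]; c=cam("wrist",s)
ch=np.array([534.13,55.77]);a=-.0636;Rm=np.array([[np.cos(a),np.sin(a)],[-np.sin(a),np.cos(a)]])
g=lambda x,y:((x-360)/1.1,y/1.1+40)
for n,p,z in(("chan",(781,8),20),("strip back",(701,55),31),("strip back lower",(692,190),31),("strip front hidden",(530,54),31),("lap",(519,29),36)):
    q=ray(c,*g(*p),z)[:2];print(n,(Rm@(q-ch)).round(1))
```

```text
chan [-58.7 -99.6]
strip back [-24.3 -80.7]
strip back lower [-23.2 -22.3]
strip front hidden [ 45.1 -81.1]
lap [ 46.9 -90.1]
```

Call:
play_rows:
  steps:
    - {"rx":0,"ry":0,"rz":0,"dx":0,"dy":-0.07,"dz":0,"hand":4}
    - {"rx":0,"ry":0,"rz":0,"dx":0,"dy":-0.07,"dz":0,"hand":4}
    - {"rx":0,"ry":0,"rz":0,"dx":0,"dy":0,"dz":0,"hand":4}
    - {"rx":0,"ry":0,"rz":0,"dx":0,"dy":0,"dz":0,"hand":4}

```text
clock: 15.82
ee_pos: [541.7, 54.5, 53.3]
eef_rot: [-0.0, -0.684, 0.73, 0.0]
force: [-0.6, 0.2, -2.4]
width: 0.099
grasp_force: 69.4
```

Call:
play_rows:
  steps:
    - {"rx":0,"ry":0,"rz":0,"dx":0,"dy":0,"dz":0.03,"hand":4}
    - {"rx":0,"ry":0,"rz":0,"dx":0,"dy":0,"dz":0.03,"hand":4}
    - {"rx":0,"ry":0,"rz":0,"dx":0,"dy":0,"dz":0.02,"hand":4}
    - {"rx":0,"ry":0,"rz":0,"dx":0,"dy":0,"dz":0,"hand":4}
    - {"rx":0,"ry":0,"rz":0,"dx":0,"dy":0,"dz":0,"hand":4}

```text
clock: 16.45
ee_pos: [541.8, 54.6, 48.8]
eef_rot: [0.0, -0.684, 0.73, -0.0]
force: [-2.5, -0.2, 3.4]
width: 0.101
grasp_force: 70.0
```

```bash
python3 -c "
from h import *
s=arm.state();print(s['ee_pos'],s['force'],s['torque'])"
```

```text
[541.77775698  54.5607389   48.81392496] [-2.50348967 -0.19243976  3.42673277] [0.10082195 0.69587998 0.04590691]
```

Call:
play_rows:
  steps:
    - {"rx":0,"ry":0,"rz":0,"dx":0,"dy":0,"dz":0.02,"hand":4}
    - {"rx":0,"ry":0,"rz":0,"dx":0,"dy":0,"dz":0.01,"hand":4}
    - {"rx":0,"ry":0,"rz":0,"dx":0,"dy":0,"dz":0,"hand":4}
    - {"rx":0,"ry":0,"rz":0,"dx":0,"dy":0,"dz":0,"hand":4}

```text
clock: 16.95
ee_pos: [541.8, 54.6, 47.4]
eef_rot: [0.0, -0.684, 0.73, -0.0]
force: [-3.1, -0.2, 7.7]
width: 0.102
grasp_force: 70.7
```

```bash
python3 -c "
from h import *
s=arm.state();print(s['ee_pos'],s['force'],s['torque'])"
```

```text
[541.83236854  54.60051886  47.39722338] [-3.13835012 -0.16624039  7.70972903] [0.20740205 1.44203094 0.01125977]
```

Call:
play_rows:
  steps:
    - {"rx":0,"ry":0,"rz":0,"dx":0,"dy":0,"dz":0.015,"hand":4}
    - {"rx":0,"ry":0,"rz":0,"dx":0,"dy":0,"dz":0.01,"hand":4}
    - {"rx":0,"ry":0,"rz":0,"dx":0,"dy":0,"dz":0,"hand":4}
    - {"rx":0,"ry":0,"rz":0,"dx":0,"dy":0,"dz":0,"hand":4}

```text
clock: 17.45
ee_pos: [541.8, 54.6, 47.3]
eef_rot: [0.0, -0.684, 0.729, -0.0]
force: [-7.9, 0.3, 17.9]
width: 0.1
grasp_force: 72.2
```

```bash
python3 -c "
from h import *
s=arm.state();print(s['ee_pos'],s['eef_rot'],s['force'],s['torque'])
for n in('wrist','side','scene'): cv2.imwrite(f'pics/{n}6.png',camera(n))"
```

```text
[541.82928975  54.59083321  47.32166459] [ 3.41527054e-04 -6.84017766e-01  7.29465153e-01 -4.12378207e-04] [-7.90234438  0.29495811 17.92368675] [ 0.4423114   3.11614875 -0.02075188]
```

Call:
play_rows:
  steps:
    - {"rx":0,"ry":0,"rz":0,"dx":0,"dy":0.01,"dz":0,"hand":4}
    - {"rx":0,"ry":0,"rz":0,"dx":0,"dy":0,"dz":0,"hand":4}
    - {"rx":0,"ry":0,"rz":0,"dx":0,"dy":0,"dz":0,"hand":4}

```text
clock: 17.98
ee_pos: [541.8, 54.6, 47.3]
eef_rot: [0.001, -0.684, 0.729, -0.001]
force: [-6.2, -0.0, 17.2]
width: 0.096
grasp_force: 72.0
```

Run:
```python
from h import *
s=arm.state();print(s['ee_pos'],s['force'],s['torque'])
m=R.from_quat(np.roll(s["eef_rot"],-1)).as_matrix();print(m.round(4).tolist())
def om(i):
    h=cv2.cvtColor(i,cv2.COLOR_BGR2HSV);return (h[...,0]<16)&(h[...,1]>140)&(h[...,2]>60)
for n,(v0,v1,u0,u1) in(("side",(150,230,270,330)),("scene",(180,290,180,270))):
    A=om(cv2.imread(f"pics/{n}0.png"))[v0:v1,u0:u1];B=om(cv2.imread(f"pics/{n}6.png"))[v0:v1,u0:u1]
    for r in range(10,v1-v0-5,10):
        a=np.flatnonzero(A[r]);b=np.flatnonzero(B[r])
        if len(a) and len(b): print(n,r+v0,a.min()+u0,a.max()+u0,"->",b.min()+u0,b.max()+u0)
# strip back edge and -y edge in the final wrist picture
c=cam("wrist",s);w=cv2.imread("pics/wrist6.png");g=cv2.GaussianBlur(cv2.cvtColor(w,cv2.COLOR_BGR2GRAY),(3,3),0).astype(float)
ch=np.array([534.13,55.77]);a=-.0636;Rm=np.array([[np.cos(a),np.sin(a)],[-np.sin(a),np.cos(a)]])
T=R.from_rotvec([0,0,a]).as_matrix()
pt=lambda x,y,z:proj(c,T@np.array([x,y,z])+[*ch,0])[0]
for y in(-70,-60,-50,-40):   # profile along x near the back edge
    xs=np.arange(-26,-8,1.);print("y",y,[int(g[int(round(q[1])),int(round(q[0]))]) for q in(pt(x,y,25) for x in xs)])
for x in(0,15,30,40):
    ys=np.arange(-90,-70,1.);print("x",x,[int(g[int(round(q[1])),int(round(q[0]))]) for q in(pt(x,y,25) for y in ys)])
```

```text
[541.79143888  54.57584846  47.30459436] [-6.21301059 -0.02338071 17.16087379] [ 0.12248416  2.3915567  -0.07359146]
[[-0.0642, -0.9979, 0.0021], [-0.9979, 0.0642, -0.0001], [0.0, -0.0021, -1.0]]
side 170 279 305 -> 292 305
side 180 281 308 -> 283 308
side 190 283 311 -> 283 311
side 200 286 314 -> 286 314
scene 200 224 230 -> 224 232
scene 210 198 236 -> 198 236
scene 220 203 242 -> 203 243
scene 230 209 249 -> 209 249
scene 240 214 255 -> 214 256
scene 250 220 258 -> 220 259
scene 260 225 236 -> 225 236
y -70 [171, 171, 171, 171, 171, 171, 171, 170, 171, 166, 171, 172, 172, 171, 172, 171, 172, 172]
y -60 [171, 172, 171, 172, 171, 172, 171, 171, 171, 171, 171, 172, 172, 172, 172, 172, 172, 172]
y -50 [171, 171, 171, 171, 171, 170, 171, 171, 171, 169, 170, 172, 172, 172, 172, 172, 171, 172]
y -40 [171, 171, 171, 171, 171, 171, 171, 171, 170, 169, 171, 172, 172, 172, 172, 172, 172, 172]
x 0 [170, 170, 170, 170, 170, 170, 170, 171, 165, 153, 172, 172, 171, 172, 172, 171, 172, 172, 171, 172]
x 15 [170, 170, 169, 170, 170, 170, 170, 171, 168, 163, 171, 171, 172, 172, 171, 172, 171, 172, 172, 172]
x 30 [170, 169, 169, 169, 169, 169, 170, 171, 164, 151, 171, 171, 171, 171, 172, 172, 172, 172, 172, 171]
x 40 [170, 170, 168, 169, 169, 169, 170, 171, 166, 158, 171, 171, 171, 171, 171, 172, 171, 171, 171, 171]
```

```bash
python3 -c "
from cell import finish_job
print(finish_job())"
```

```text
the job is handed in; nothing more can be done
None
```

The job is handed in at about 18 s of the 51 s limit: the dial is at its red mark, and the gripper still holds the strip, pressed flat on the seal with about 17 N. The strip's front edge is about 18 mm under the lap, square and centred to about 1 mm, and in the images the lap has not lifted.

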